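# Jog the reactor stirrer with the guarded spring-return dial

### The job

Swing the guard door of the stirrer controller wide open by its upright handle, until it stands about square to the controller's front or further, and leave it open. Then turn the spring-return dial behind it clockwise (seen from above) by its upright post, past the first two clicks to the third (the mark with three studs), and finish while still holding it there against its spring: do not let go. Leave the bench ware around the controller where it stands.

Things in the scene. Friction and masses are not known exactly. Their poses are not given: they have to be found in the camera images.
- console: Stirrer controller, a fixed cream box 310 mm wide. Origin on the bench; x points from its front to its back, y to the left, z up. Low deck (top 50 mm up) from x -135 to 30 mm, upright part 120 mm tall from x 30 to 120 mm. The dial is in a bay on the deck between thin cheeks (y +82 and -82, x -110 to 20 mm, 108 mm high). Low black knob and switches beside it are not part of the job.
- door (a joint): Guard door hinge, rad: 0 shut, 1.57 square to the front, stop at 2.0; may start ajar. Seen from above it turns clockwise, towards the robot, as it opens. Light friction (about 1 N at the handle), stays where left. The door is a panel 170 mm wide, 5 mm thick, 54 to 118 mm above the bench, with a clear roof 150 mm deep (top 122 mm up) that covers the bay and swings away with it.
- door_hinge (a point): Point on the vertical hinge line of the guard door, 118 mm above the bench, at the front left (+y) corner of the bay; console coordinates x -135, y +85 mm.
- door_handle (a point): Top centre of the door's handle: an upright round steel post 14 mm in diameter, free at its top (126 mm above the bench), 45 mm in front of the panel's face (50 mm from the hinge's plane) and 145 mm along it from the hinge. A bracket joins its lower end (bracket top 58 mm below the post's top). It can be pinched from above in any direction, and moves with the door.
- dial (a joint): Dial angle, rad: 0 home, grows clockwise seen from above. Clicks (detents) at 0.34, 0.68 and 1.02; hard stop at 1.08. A spring drives it home from every position when let go: 2 to 6 N at the post, plus up to about 2 N on the rise before each click.
- dial_axis (a point): Point on the dial's vertical axis, 85 mm above the bench; console coordinates x -30, y 0 mm. The dial is a black disc 60 mm in diameter on the deck. Beyond the post's path a line on the deck marks home and one, two and three small black studs mark the three clicks.
- dial_post (a point): Top centre of the dial's upright round steel post, 13 mm in diameter, 50 mm out from the axis on a flat arm, free at its top (106 mm above the bench; the arm's top is 40 mm lower). At home it lies in front of the axis and to the right: 0.51 rad from the console's -x towards its -y axis. Turned clockwise it sweeps along the front towards +y.
- third_mark (a point): Fixed point 85 mm above the bench where the post's centre line stands when the dial is exactly at the third click (50 mm from the axis).
- beaker: Glass beaker, 76 mm wide, 95 mm tall, standing beside the controller; leave alone. Origin under its centre.
- reagent: Amber bottle, 70 mm wide, 150 mm tall, standing beside the controller; leave alone. Origin under its centre.
- reactor_cup: Steel cup, 72 mm wide, 100 mm tall, standing beside the controller; leave alone. Origin under its centre.
- collar: Flat steel ring, 72 mm wide, 22 mm tall, lying on the bench in front of the controller, low enough for the door to pass over; leave alone. Origin under its centre.
- spanner: Steel spanner lying on the bench in front and to the right of the controller; leave alone. Origin under its middle.
- jar: Small jar, 48 mm wide, 60 mm tall, standing on the left wing of the controller's deck, beside the bay; leave alone. Origin under its centre.
- plug: Cork stopper, 32 mm wide, 30 mm tall, standing on the bench in front and to the left of the controller; leave alone. Origin under its centre.

How it is judged:
By the outcome, as a careful person would: the job done as asked, in the order asked, and still so for the second after the job is handed in, while the arm keeps its last pose, push and grip.
It also fails if it takes over 51 s, if anything falls off the work surface, if the arm or the gripper's body presses on something with over 40 N, if the wrist force passes 120 N, or if a joint passes its speed limit or range.

### The arm

A 6-joint arm with a two-finger parallel gripper is mounted at the origin on the work surface. World frame = base frame: x ahead of the robot, y to its left, z up, the work surface at z = 0. Lengths are in mm, angles in rad, forces in N, time in s.
With the tool pointing down it reaches from about 400 to 925 mm from the base axis. Payload 3.4 kg.
Tool frame: the origin (TCP) lies midway between the tips of the shut fingers; the grasp point (between the pads) lies 19 mm behind it; z points along the fingers, y is the line along which they close (so a half turn about z gives the same grasp; the last joint's range is limited). The gripper opens to 85 mm and grips with 20 to 120 N. Pads are 22 mm wide; open, the fingers measure 114 mm over their backs; the gripper's body (76 mm by 85 mm) begins 54 mm behind the grasp point. The pads swing forward as they close: fully open they stand 13 mm farther back than shut.
Start: joints at [-1.188, 0.307, 1.506, -0, 1.328, -0.073], TCP at [253.082, -516.314, 231.305] pointing down, gripper open.
Joint ranges: [-3.12, 3.12], [-1.05, 2.28], [0.14, 2.33], [-1.42, 4.57], [0.1, 2.73], [-2.68, 2.68]. Speed limits (rad/s): [2.57, 2.57, 3.14, 3.14, 3.14, 3.14].

### API

Orientations are given as a 3x3 rotation matrix whose columns are the frame's x, y, z axes.
In Python, from station import bot gives the robot as it stands.
- The arm moves only by the shell command python3 -m jog 'ROWS' [OPENING] [FORCE]. ROWS is JSON, a list of rows, each an object of numbers: "dx", "dy", "dz": the shift along the tool's x, y, z in m; "yaw": the turn about the tool's z in degrees. A call has 1 to 5 rows; each row is the pose to reach, as a shift and turn from the pose commanded when the call began, along the tool's axes at that moment; what a row does not reach only later rows make up. A row lasts 1/10 s, in which the tool goes at most 50 mm and 8.59 degrees, less where a joint would pass 70% of its speed; a pose out of reach is approached as far as the arm can. A call with a gripper value outside its range is refused whole. OPENING is the closure, from 0 (fully open) to 1 (shut), set as the call begins (- or left out, the last holds). The fingers move at their own pace and stop on an object; FORCE is the grip in N (left out, the last holds). Time passes only in rows, so rows that repeat a pose let the fingers close. It gives the time, the measured TCP pose, the force, the opening and the grip force at its end, in the units of the state.
- bot.get_obs(): the state, without advancing time (a new reading comes with each control period).
- bot.grab_frame(name): name is "scene" or "top" or "wrist"; returns the picture (420x560x3 uint8, red, green, blue); there is no depth.
- bot.camera_info(name): a dict with "camera_matrix" (3x3 intrinsics, pixels), "R" (3x3) and "t" (3): a world point X has camera coordinates R X + t. Camera axes: x right, y down, z forward; pixel columns grow to the right and rows downward; lengths in mm; the calibration is good to about 2 mm. A picture is of the moment at which its call begins: read the wrist's pose just before it. camera_info takes no time and is no camera call; for the wrist camera it gives the pose at the moment of the call.
- bot.hand_in(): hands the job in; it is judged then, once.
The state is a dict: "clock": time; "q": joint angles; "qd": joint speeds; "tau": joint torques, N m; "tcp_pos": TCP position; "eef_rot": TCP orientation; "force": force on the tool from outside, world axes, zero at the start; "moment": the same for the moment, N m; "gripper_width": finger opening in mm; "finger_force": force on a finger pad.
Only numpy, scipy, OpenCV 4.12 (cv2) and the standard library are available. Lean on these libraries where they do the work, as an engineer would, in place of code of your own. Each camera call takes 0.05 s, during which the arm holds its last target. There are 200 camera calls.

## Working session

There is one attempt and no reset: what is moved stays moved. The work goes in short steps, Python scripts to look and compute and a shell command to move; the robot and the scene stay as the last step left them, time stands still between calls to the robot, and variables do not carry over. Pictures are saved under pics/ and viewed, at most 10 in all, crops included, and the job is handed in when it is done.

```bash
mkdir -p pics; ls; python3 - <<'E'
from station import bot
import cv2
for n in("scene","top"):
    f=bot.grab_frame(n); cv2.imwrite(f"pics/{n}0.png",f[:,:,::-1])
    c=bot.camera_info(n); print(n,c)
o=bot.get_obs(); print(o['clock'],o['tcp_pos'],o['eef_rot'],o['gripper_width'])
E
```

```text
pics
scene {'camera_matrix': array([[406.43677367,   0.        , 277.50244275],
       [  0.        , 406.43677367, 205.83041969],
       [  0.        ,   0.        ,   1.        ]]), 'R': array([[-0.00420954,  0.99997691,  0.00533527],
       [ 0.82408649,  0.00649122, -0.56642681],
       [-0.56644836,  0.00201232, -0.82409478]]), 't': array([ -27.57230413, -437.13100113, 1230.10010296])}
top {'camera_matrix': array([[492.56892734,   0.        , 281.12297355],
       [  0.        , 492.56892734, 208.66621908],
       [  0.        ,   0.        ,   1.        ]]), 'R': array([[-0.00169622, -0.9999668 , -0.00796981],
       [-0.98054475,  0.00322755, -0.19626914],
       [ 0.19628835,  0.00748184, -0.98051767]]), 't': array([  19.02894546,  586.14299786, 1094.01595019])}
0.1 [ 252.81253803 -515.72834873  230.44989024] [[ 8.97914951e-01  4.40168368e-01 -7.40630358e-04]
 [ 4.40168978e-01 -8.97913243e-01  1.75469987e-03]
 [ 1.07341572e-04 -1.90157375e-03 -9.99998186e-01]] 85.40963839798755
```

View pics/top0.png

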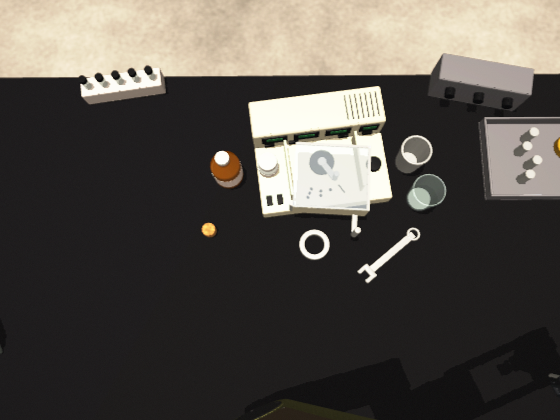

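View pics/scene0.png

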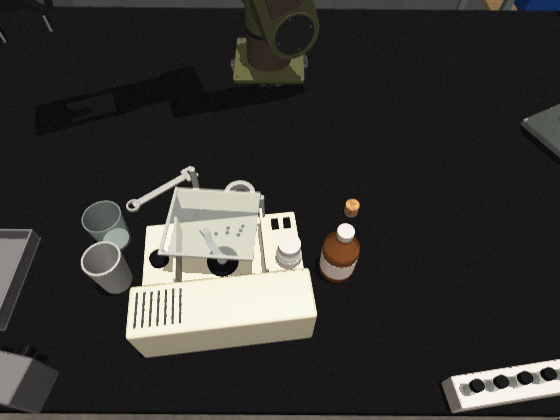

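The top view shows the console at about (320,150), with its back edge running from (249,101) to (383,89). The door is slightly ajar, its handle post is near (357,231), and the dial is under the clear roof at about (322,162). I'll zoom in for the corners.

```bash
python3 - <<'E'
import cv2
a=cv2.imread("pics/top0.png")[82:242,240:400]
cv2.imwrite("pics/topc.png",cv2.resize(a,(592,592),interpolation=cv2.INTER_CUBIC))
E
```

```text
(no output)
```

View pics/topc.png

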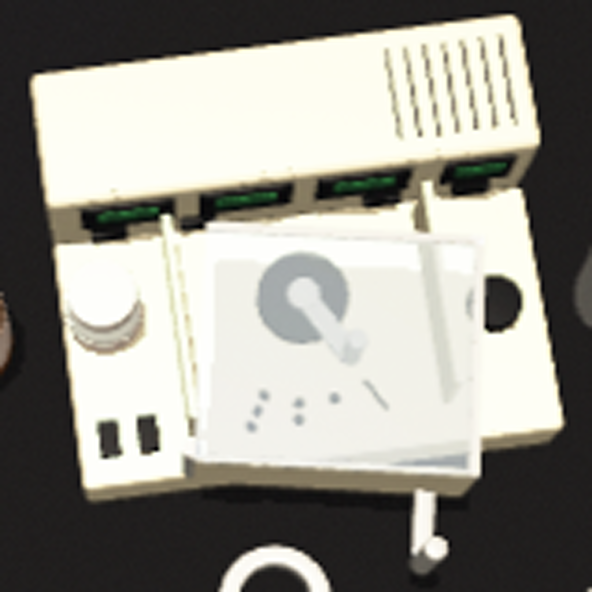

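Crop of the top view (scale 3.7): block-top corners are (33,76), (520,16), (540,142) and (50,207). Deck front corners are (85,490) and (563,430). The handle top is at (436,545), the dial post top at (355,342) and the disc at (303,297).

```bash
cat > h.py <<'E'
import numpy as np
from station import bot
def ray(name,uv,z,c=None):
    c=c or bot.camera_info(name); K,R,t=c["camera_matrix"],np.array(c["R"]),np.array(c["t"])
    d=R.T@np.linalg.inv(K)@np.array([uv[0],uv[1],1.]); o=-R.T@t
    return o+d*(z-o[2])/d[2]
def fit(A,B):
    A=np.array(A,float);B=np.array(B,float);a=A-A.mean(0);b=B-B.mean(0)
    th=np.arctan2((a[:,0]*b[:,1]-a[:,1]*b[:,0]).sum(),(a*b).sum())
    R=np.array([[np.cos(th),-np.sin(th)],[np.sin(th),np.cos(th)]])
    return th,R,B.mean(0)-R@A.mean(0)
E
python3 - <<'E'
from h import *
f=lambda p:(240+(p[0]+.5)/3.7-.5,82+(p[1]+.5)/3.7-.5)
P=[((33,76),120,(120,155)),((520,16),120,(120,-155)),((540,142),120,(30,-155)),((50,207),120,(30,155)),((85,490),50,(-135,155)),((563,430),50,(-135,-155))]
B=[ray("top",f(p),z)[:2] for p,z,_ in P];A=[c for *_,c in P]
th,R,t=fit(A,B);print(th,t);print(np.round(np.array(B)-(np.array(A)@R.T+t),1))
W=lambda x,y:R@[x,y]+t
h=ray("top",f((436,545)),126)[:2];hg=W(-135,85);print("handle",h,"hinge",hg,"dist",np.hypot(*(h-hg)),"want",np.hypot(145,50))
cl=R.T@(h-hg);a0=np.arctan2(-145,-50);print("door",a0-np.arctan2(cl[1],cl[0]),cl)
print("axis",W(-30,0),ray("top",f((303,297)),62)[:2])
p=ray("top",f((355,342)),106)[:2];print("post",p,W(-30-50*np.cos(.51),-50*np.sin(.51)))
for n,uv,z in(("collar",(314,244),11),("plug",(209,229),30),("beaker",(428,190),90),("bottle",(222,158),150),("spanner",(390,255),5)):print(n,ray("top",uv,z)[:2])
a=.51-1.02;print("third",W(-30-50*np.cos(a),-50*np.sin(a)))
E
```

```text
0.1258638064074871 [727.73593694 -74.96951398]
[[-2.1 -1.9]
 [-2.5  0.2]
 [ 3.1  2.5]
 [ 1.1 -2. ]
 [ 0.7 -0.7]
 [-0.2  1.8]]
handle [ 527.04595797 -149.16333221] hinge [583.1336416  -7.5886845] dist 152.28003522556648 want 153.37861650177967
door 0.17100497603441278 [ -73.41612151 -133.41395066]
axis [697.97324888 -78.73546658] [698.35112296 -78.60071629]
post [ 656.30035156 -106.54992838] [ 657.7452986  -108.42910253]
collar [508.85113253 -60.86150176]
plug [543.02491583 189.57080756]
beaker [ 622.20875194 -318.36822567]
bottle [681.71875626 146.53606059]
spanner [ 482.5783879  -243.11002196]
third [651.61712401 -59.99754546]
```

```bash
python3 -m jog '[{"dx":0.04,"dy":-0.02,"yaw":6},{"dx":0.08,"dy":-0.04,"yaw":13},{"dx":0.12,"dy":-0.06,"yaw":20},{"dx":0.16,"dy":-0.08,"yaw":26.1},{"dx":0.2,"dy":-0.1,"yaw":26.1}]' 0.3 40
```

```text
schema error: expected keys dx, dy, dz, yaw
```

```bash
python3 -m jog '[{"dx":0.04,"dy":-0.02,"dz":0,"yaw":6},{"dx":0.08,"dy":-0.04,"dz":0,"yaw":13},{"dx":0.12,"dy":-0.06,"dz":0,"yaw":20},{"dx":0.16,"dy":-0.08,"dz":0,"yaw":26.1},{"dx":0.2,"dy":-0.1,"dz":0,"yaw":26.1}]' 0.3 40
```

```text
clock: 0.6
tcp_pos: [389.2, -336.8, 230.9]
eef_rot: [[1.0, -0.003, -0.0], [-0.003, -1.0, 0.001], [-0.0, -0.001, -1.0]]
force: [0.8, -0.3, -0.4]
gripper_width: 59.3
finger_force: 0.0
```

```bash
python3 -m jog '[{"dx":0.028,"dy":-0.037,"dz":0.01,"yaw":0},{"dx":0.056,"dy":-0.074,"dz":0.02,"yaw":0},{"dx":0.084,"dy":-0.112,"dz":0.03,"yaw":0},{"dx":0.112,"dy":-0.15,"dz":0.03,"yaw":0},{"dx":0.138,"dy":-0.187,"dz":0.03,"yaw":0}]'
python3 - <<'E'
from h import *
import cv2
c=bot.camera_info("wrist"); o=bot.get_obs()
f=bot.grab_frame("wrist");cv2.imwrite("pics/w1.png",f[:,:,::-1])
print(o['tcp_pos'])
X=np.array([527,-149,126.]);u=c["camera_matrix"]@(c["R"]@X+c["t"]);print(u[:2]/u[2])
np.savez("w1.npz",K=c["camera_matrix"],R=c["R"],t=c["t"])
E
```

```text
clock: 1.1
tcp_pos: [527.1, -149.5, 200.5]
eef_rot: [[1.0, 0.0, -0.001], [0.0, -1.0, 0.001], [-0.001, -0.001, -1.0]]
force: [-0.0, -1.0, 0.2]
gripper_width: 59.8
finger_force: 0.0
[ 527.06569843 -149.45979622  200.48678107]
[280.8597117  219.34892924]
```

View pics/w1.png

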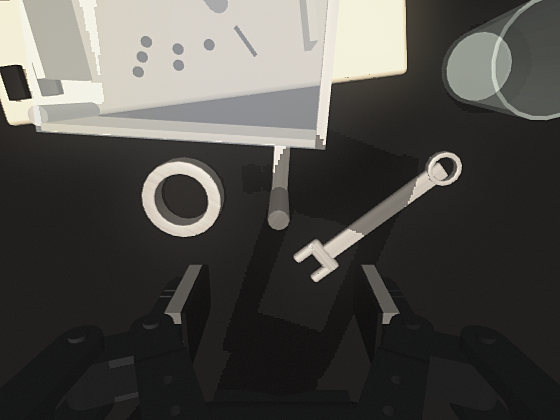

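The handle's top is at (279,220) in the wrist view, against (281,219) predicted, so the estimate holds. I'll descend and pinch.

```bash
python3 -m jog '[{"dx":0,"dy":0,"dz":0.03,"yaw":0},{"dx":0,"dy":0,"dz":0.06,"yaw":0},{"dx":0,"dy":0,"dz":0.09,"yaw":0},{"dx":0,"dy":0,"dz":0.118,"yaw":0},{"dx":0,"dy":0,"dz":0.118,"yaw":0}]'
python3 -m jog '[{"dx":0,"dy":0,"dz":0,"yaw":0},{"dx":0,"dy":0,"dz":0,"yaw":0},{"dx":0,"dy":0,"dz":0,"yaw":0},{"dx":0,"dy":0,"dz":0,"yaw":0},{"dx":0,"dy":0,"dz":0,"yaw":0}]' 1 40
python3 - <<'E'
import numpy as np
h=np.array([583.1,-7.6]);p=np.array([527.,-149.2]);d=p-h
for a in range(8,92,8):
    r=np.radians(-a);q=h+[d[0]*np.cos(r)-d[1]*np.sin(r),d[0]*np.sin(r)+d[1]*np.cos(r)]
    print(a,round(.171-r,2),np.round((q-p)*[1,-1]).astype(int))
E
```

```text
clock: 1.65
tcp_pos: [523.0, -150.3, 79.5]
eef_rot: [[1.0, 0.0, -0.009], [0.0, -1.0, 0.003], [-0.009, -0.003, -1.0]]
force: [-0.4, 0.5, 0.1]
gripper_width: 60.1
finger_force: 0.0
clock: 2.15
tcp_pos: [529.6, -148.2, 85.3]
eef_rot: [[1.0, -0.002, 0.007], [-0.002, -1.0, 0.005], [0.007, -0.005, -1.0]]
force: [5.5, 12.6, 0.6]
gripper_width: 13.0
finger_force: 38.9
8 0.31 [-19  -9]
16 0.45 [-37 -21]
24 0.59 [-53 -35]
32 0.73 [-67 -51]
40 0.87 [-78 -69]
48 1.01 [-87 -89]
56 1.15 [ -93 -109]
64 1.29 [ -96 -130]
72 1.43 [ -96 -151]
80 1.57 [ -93 -172]
88 1.71 [ -87 -193]
```

```bash
python3 -m jog '[{"dx":-0.01,"dy":-0.004,"dz":0,"yaw":0},{"dx":-0.019,"dy":-0.009,"dz":0,"yaw":0},{"dx":-0.028,"dy":-0.015,"dz":0,"yaw":0},{"dx":-0.037,"dy":-0.021,"dz":0,"yaw":0},{"dx":-0.045,"dy":-0.028,"dz":0,"yaw":0}]'
```

```text
clock: 2.65
tcp_pos: [485.8, -122.8, 85.3]
eef_rot: [[1.0, -0.001, 0.009], [-0.001, -1.0, 0.0], [0.009, -0.0, -1.0]]
force: [7.7, 3.4, -2.9]
gripper_width: 12.8
finger_force: 39.9
```

```bash
python3 -m jog '[{"dx":-0.008,"dy":-0.007,"dz":0,"yaw":0},{"dx":-0.015,"dy":-0.015,"dz":0,"yaw":0},{"dx":-0.022,"dy":-0.023,"dz":0,"yaw":0},{"dx":-0.028,"dy":-0.032,"dz":0,"yaw":0},{"dx":-0.033,"dy":-0.041,"dz":0,"yaw":0}]'
python3 -m jog '[{"dx":-0.005,"dy":-0.01,"dz":0,"yaw":0},{"dx":-0.009,"dy":-0.02,"dz":0,"yaw":0},{"dx":-0.012,"dy":-0.03,"dz":0,"yaw":0},{"dx":-0.015,"dy":-0.04,"dz":0,"yaw":0},{"dx":-0.017,"dy":-0.05,"dz":0,"yaw":0}]'
```

```text
clock: 3.15
tcp_pos: [450.2, -83.1, 85.2]
eef_rot: [[1.0, 0.0, 0.005], [0.0, -1.0, -0.002], [0.005, 0.002, -1.0]]
force: [1.5, -3.3, 7.9]
gripper_width: 13.2
finger_force: 41.1
clock: 3.65
tcp_pos: [430.5, -32.9, 84.9]
eef_rot: [[1.0, 0.001, -0.0], [0.001, -1.0, -0.002], [-0.0, 0.002, -1.0]]
force: [-2.2, -3.3, 13.7]
gripper_width: 12.7
finger_force: 41.6
```

```bash
python3 -m jog '[{"dx":-0.001,"dy":-0.011,"dz":0,"yaw":0},{"dx":-0.001,"dy":-0.022,"dz":0,"yaw":0},{"dx":-0.001,"dy":-0.032,"dz":0,"yaw":0},{"dx":0.001,"dy":-0.043,"dz":0,"yaw":0},{"dx":0.002,"dy":-0.053,"dz":0,"yaw":0}]'
python3 -m jog '[{"dx":0.003,"dy":-0.01,"dz":0,"yaw":0},{"dx":0.006,"dy":-0.021,"dz":0,"yaw":0},{"dx":0.009,"dy":-0.03,"dz":0,"yaw":0},{"dx":0.009,"dy":-0.03,"dz":0,"yaw":0},{"dx":0.009,"dy":-0.03,"dz":0,"yaw":0}]'
python3 -m jog '[{"dx":0,"dy":0,"dz":0,"yaw":0},{"dx":0,"dy":0,"dz":0,"yaw":0},{"dx":0,"dy":0,"dz":0,"yaw":0}]' 0.3
```

```text
clock: 4.15
tcp_pos: [430.8, 20.5, 84.5]
eef_rot: [[1.0, 0.0, -0.003], [0.0, -1.0, -0.001], [-0.003, 0.001, -1.0]]
force: [-4.2, -2.9, 13.1]
gripper_width: 12.7
finger_force: 41.5
clock: 4.65
tcp_pos: [440.0, 51.2, 84.3]
eef_rot: [[1.0, 0.001, -0.003], [0.001, -1.0, 0.0], [-0.003, -0.0, -1.0]]
force: [-4.2, 2.7, 12.4]
gripper_width: 13.0
finger_force: 41.4
clock: 4.95
tcp_pos: [442.1, 50.4, 83.4]
eef_rot: [[1.0, 0.001, -0.0], [0.001, -1.0, -0.0], [-0.0, 0.0, -1.0]]
force: [1.0, 0.7, -0.6]
gripper_width: 55.7
finger_force: 0.0
```

```bash
python3 -m jog '[{"dx":0,"dy":0,"dz":-0.04,"yaw":0},{"dx":0,"dy":0,"dz":-0.08,"yaw":0},{"dx":0,"dy":0,"dz":-0.12,"yaw":0},{"dx":0.03,"dy":0.022,"dz":-0.12,"yaw":0},{"dx":0.06,"dy":0.044,"dz":-0.12,"yaw":0}]' 0.5
python3 -m jog '[{"dx":0.035,"dy":0.025,"dz":0,"yaw":0},{"dx":0.07,"dy":0.05,"dz":0,"yaw":0},{"dx":0.105,"dy":0.075,"dz":0,"yaw":0},{"dx":0.13,"dy":0.096,"dz":0,"yaw":0},{"dx":0.15,"dy":0.113,"dz":0,"yaw":0}]'
python3 - <<'E'
from h import *
import cv2
c=bot.camera_info("wrist"); o=bot.get_obs()
f=bot.grab_frame("wrist");cv2.imwrite("pics/w2.png",f[:,:,::-1])
cv2.imwrite("pics/top2.png",bot.grab_frame("top")[:,:,::-1])
print(o['tcp_pos'])
for X in([656.3,-106.6,106.],[657.7,-108.4,106],[651.6,-60,50],[698,-78.7,60]):
  u=c["camera_matrix"]@(c["R"]@X+c["t"]);print(u[:2]/u[2])
np.savez("w2.npz",camera_matrix=c["camera_matrix"],R=c["R"],t=c["t"])
E
```

```text
clock: 5.45
tcp_pos: [503.6, 6.3, 205.5]
eef_rot: [[1.0, 0.002, 0.004], [0.002, -1.0, -0.0], [0.004, 0.0, -1.0]]
force: [0.5, -0.2, -0.8]
gripper_width: 42.8
finger_force: 0.0
clock: 5.95
tcp_pos: [653.9, -108.2, 202.5]
eef_rot: [[1.0, -0.001, -0.001], [-0.001, -1.0, -0.0], [-0.001, 0.0, -1.0]]
force: [0.3, 0.6, -0.5]
gripper_width: 42.7
finger_force: 0.0
[ 653.89338574 -108.18967684  202.46708173]
[279.09531797 205.2619956 ]
[281.75865651 203.28231236]
[222.93759119 190.68689455]
[242.71336103 135.08336692]
```

View pics/w2.png

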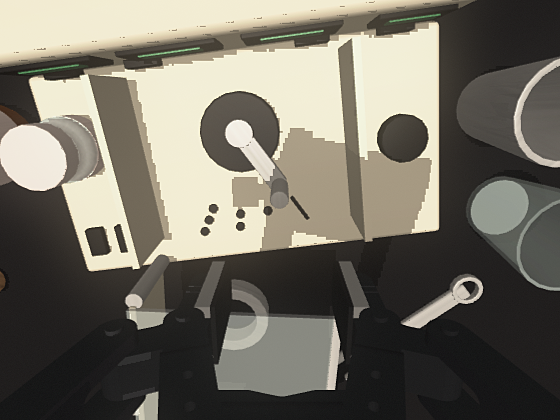

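View pics/top2.png

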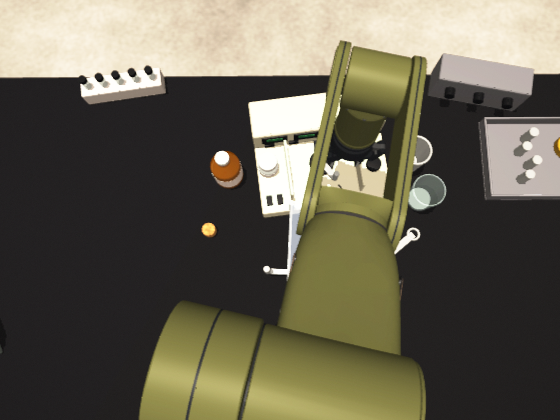

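In the wrist view the post top is at (280,200), the disc centre at (240,131), the triple studs at (213,208), (209,219) and (205,231), and the home line runs from (292,197) to (308,218). The top view shows the door standing square to the front or a little past, with the handle at (267,270).

```bash
python3 - <<'E'
from h import *
c=dict(np.load("w2.npz"))
g=lambda u,v,z:ray("",(u,v),z,c)[:2]
ax=g(240,131,60);p=g(280,200,106);print(ax,p,np.hypot(*(p-ax)))
an=lambda q:np.arctan2(*(q-ax)[::-1])
for q in((213,208),(209,219),(205,231)):print("s3",an(g(*q,52)),np.hypot(*(g(*q,52)-ax)))
for q in((292,197),(308,218)):print("home",an(g(*q,50)))
print("post",an(p))
a0=an(p)
for d in np.arange(0,1.10,.17):
  a=a0-d; q=ax+50*np.array([np.cos(a),np.sin(a)]);print(round(d,2),np.round((q-p)*[1,-1],1),np.round(q,1))
E
```

```text
[701.05791118 -76.73491459] [ 660.00798402 -107.21312616] 51.127467188444214
s3 2.7633161304337395 68.64890227788251
s3 2.7629052416224575 79.07170999520825
s3 2.7657182563814953 90.55407635253013
home -2.5084950108612234
home -2.506997363374095
post -2.5029301964564574
0.0 [ 0.9 -0.7] [ 660.9 -106.5]
0.17 [-3.6 -7.9] [656.4 -99.3]
0.34 [ -6.7 -15.8] [653.3 -91.4]
0.51 [ -8.5 -24.1] [651.5 -83.2]
0.68 [ -8.9 -32.5] [651.1 -74.7]
0.85 [ -7.8 -41. ] [652.2 -66.2]
1.02 [ -5.4 -49.1] [654.6 -58.1]
```

```bash
python3 -m jog '[{"dx":0.006,"dy":-0.001,"dz":0.03,"yaw":0},{"dx":0.006,"dy":-0.001,"dz":0.06,"yaw":0},{"dx":0.006,"dy":-0.001,"dz":0.09,"yaw":0},{"dx":0.006,"dy":-0.001,"dz":0.124,"yaw":0},{"dx":0.006,"dy":-0.001,"dz":0.124,"yaw":0}]'
python3 -m jog '[{"dx":0,"dy":0,"dz":0,"yaw":0},{"dx":0,"dy":0,"dz":0,"yaw":0},{"dx":0,"dy":0,"dz":0,"yaw":0},{"dx":0,"dy":0,"dz":0,"yaw":0}]' 1 80
```

```text
clock: 6.55
tcp_pos: [653.3, -103.9, 74.1]
eef_rot: [[1.0, 0.0, -0.012], [0.001, -1.0, 0.003], [-0.012, -0.003, -1.0]]
force: [-1.1, 0.8, -0.4]
gripper_width: 42.6
finger_force: 0.0
clock: 6.95
tcp_pos: [659.7, -106.4, 81.5]
eef_rot: [[1.0, 0.0, 0.003], [0.0, -1.0, -0.002], [0.003, 0.002, -1.0]]
force: [-0.9, -3.9, 3.1]
gripper_width: 10.4
finger_force: 78.3
```

```bash
python3 -m jog '[{"dx":-0.0025,"dy":-0.0035,"dz":0,"yaw":0},{"dx":-0.0045,"dy":-0.007,"dz":0,"yaw":0},{"dx":-0.006,"dy":-0.011,"dz":0,"yaw":0},{"dx":-0.0075,"dy":-0.015,"dz":0,"yaw":0},{"dx":-0.0095,"dy":-0.0235,"dz":0,"yaw":0}]'
python3 -m jog '[{"dx":0,"dy":-0.004,"dz":0,"yaw":0},{"dx":0,"dy":-0.0085,"dz":0,"yaw":0},{"dx":0.0005,"dy":-0.0125,"dz":0,"yaw":0},{"dx":0.001,"dy":-0.017,"dz":0,"yaw":0},{"dx":0.002,"dy":-0.021,"dz":0,"yaw":0}]'
python3 -m jog '[{"dx":0.001,"dy":-0.002,"dz":0,"yaw":0},{"dx":0.0015,"dy":-0.004,"dz":0,"yaw":0},{"dx":0.0015,"dy":-0.004,"dz":0,"yaw":0},{"dx":0.0015,"dy":-0.004,"dz":0,"yaw":0},{"dx":0.0015,"dy":-0.004,"dz":0,"yaw":0}]'
python3 - <<'E'
from h import *
import cv2
c=bot.camera_info("wrist"); o=bot.get_obs();print(o['tcp_pos'],o['force'])
f=bot.grab_frame("wrist");cv2.imwrite("pics/w3.png",f[:,:,::-1])
np.savez("w3.npz",camera_matrix=c["camera_matrix"],R=c["R"],t=c["t"])
E
```

```text
clock: 7.45
tcp_pos: [648.4, -86.4, 81.3]
eef_rot: [[1.0, -0.001, -0.0], [-0.001, -1.0, -0.007], [-0.0, 0.007, -1.0]]
force: [-4.0, -16.5, 6.4]
gripper_width: 10.5
finger_force: 79.7
clock: 7.95
tcp_pos: [646.1, -63.9, 81.2]
eef_rot: [[1.0, -0.0, -0.008], [-0.0, -1.0, -0.004], [-0.008, 0.004, -1.0]]
force: [-13.1, -7.1, 13.7]
gripper_width: 10.2
finger_force: 80.5
clock: 8.45
tcp_pos: [647.0, -60.9, 81.2]
eef_rot: [[1.0, -0.001, -0.009], [-0.001, -1.0, -0.006], [-0.009, 0.006, -1.0]]
force: [-14.6, -11.6, 14.3]
gripper_width: 10.6
finger_force: 80.6
[646.95861796 -60.89256453  81.20249444] [-14.58495773 -11.6236966   14.32393848]
```

View pics/w3.png

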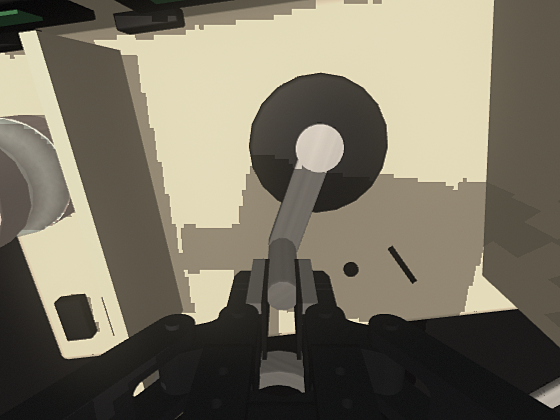

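The post is in the pads with its top at (282,293), the disc centre is at (318,142) and the home line runs from (390,248) to (414,281). The dial has turned well past the single stud.

```bash
cat > ang.py <<'E'
from h import *
def dial(c,disc,post,l1,l2):
    g=lambda p,z:ray("",p,z,c)[:2]
    ax=g(disc,60);p=g(post,106);an=lambda q:np.arctan2(*(q-ax)[::-1])
    print("axis",ax,"post",p,"r",np.hypot(*(p-ax)),"home",an(g(l1,50)),an(g(l2,50)),"dial",(an(g(l1,50))+an(g(l2,50)))/2-an(p)+(0 if an(p)<0 else 2*np.pi))
E
python3 - <<'E'
from ang import *
dial(dict(np.load("w3.npz")),(318,142),(282,293),(390,248),(414,281))
print(bot.get_obs()['clock'],bot.get_obs()['force'])
E
```

```text
axis [701.57212639 -77.00784006] post [653.76134937 -60.89528346] r 50.4527985332724 home -2.520854317462092 -2.5135821169318433 dial 0.9494274525477939
8.5 [-13.49837901 -12.36089221  14.14880708]
```

```bash
python3 -m jog '[{"dx":0.001,"dy":-0.002,"dz":0,"yaw":0},{"dx":0.0015,"dy":-0.0045,"dz":0,"yaw":0},{"dx":0.0015,"dy":-0.0045,"dz":0,"yaw":0},{"dx":0.0015,"dy":-0.0045,"dz":0,"yaw":0},{"dx":0.0015,"dy":-0.0045,"dz":0,"yaw":0}]'
python3 - <<'E'
from h import *
import cv2
c=bot.camera_info("wrist"); o=bot.get_obs();print(o['tcp_pos'],o['force'],o['moment'])
f=bot.grab_frame("wrist");cv2.imwrite("pics/w4.png",f[:,:,::-1])
np.savez("w4.npz",camera_matrix=c["camera_matrix"],R=c["R"],t=c["t"])
E
```

```text
clock: 9.0
tcp_pos: [648.2, -55.2, 81.1]
eef_rot: [[1.0, -0.0, -0.01], [-0.0, -1.0, -0.004], [-0.01, 0.004, -1.0]]
force: [-14.6, -8.7, 14.4]
gripper_width: 10.4
finger_force: 80.8
[648.22233779 -55.16096854  81.14085366] [-14.55084228  -8.67409182  14.44881055] [-1.67625858  2.37231456 -0.32914141]
```

View pics/w4.png

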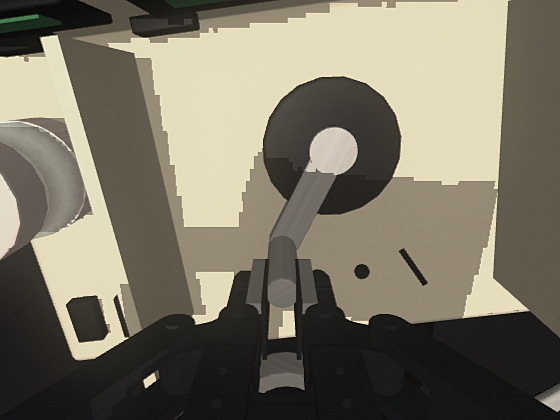

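The post top is now at (282,292), the disc centre at (332,145), and the home line runs from (402,250) to (426,284).

```bash
python3 - <<'E'
from ang import *
c=dict(np.load("w4.npz"))
dial(c,(332,145),(282,292),(402,250),(426,284))
ax=ray("",(332,145),60,c)[:2];q=ray("",(362,271),51,c)[:2]
# deck geometry: post at bottom, axis of arm direction, hub->post foot
an=lambda q:np.arctan2(*(q-ax)[::-1])
print("stud1 from home",-2.515-an(q))
print("arm dir", an(ray("",(282,240),66,c)[:2])+0)
E
```

```text
axis [701.50780675 -77.38970517] post [655.43962607 -55.18878028] r 51.13861884765149 home -2.518060724146002 -2.512954268488411 dial 1.0751599790141277
stud1 from home 0.3390101660338454
arm dir 2.6664922363666363
```

The dial is just past the third click, about 1.07, near the stop. I'll ease back 2 mm to sit on it.

```bash
python3 -m jog '[{"dx":-0.0005,"dy":0.001,"dz":0,"yaw":0},{"dx":-0.0008,"dy":0.002,"dz":0,"yaw":0},{"dx":-0.0008,"dy":0.002,"dz":0,"yaw":0},{"dx":-0.0008,"dy":0.002,"dz":0,"yaw":0},{"dx":-0.0008,"dy":0.002,"dz":0,"yaw":0}]'
python3 - <<'E'
from h import *
import cv2
c=bot.camera_info("wrist"); o=bot.get_obs();print(o['tcp_pos'],o['force'])
f=bot.grab_frame("wrist");cv2.imwrite("pics/w5.png",f[:,:,::-1])
cv2.imwrite("pics/scene5.png",bot.grab_frame("scene")[:,:,::-1])
np.savez("w5.npz",camera_matrix=c["camera_matrix"],R=c["R"],t=c["t"])
E
```

```text
clock: 9.55
tcp_pos: [647.8, -56.0, 81.1]
eef_rot: [[1.0, 0.0, -0.009], [0.0, -1.0, -0.002], [-0.009, 0.002, -1.0]]
force: [-13.9, -6.0, 14.2]
gripper_width: 10.2
finger_force: 80.7
[647.79258804 -56.02836302  81.14289995] [-13.94650111  -5.96807309  14.19763734]
```

View pics/w5.png

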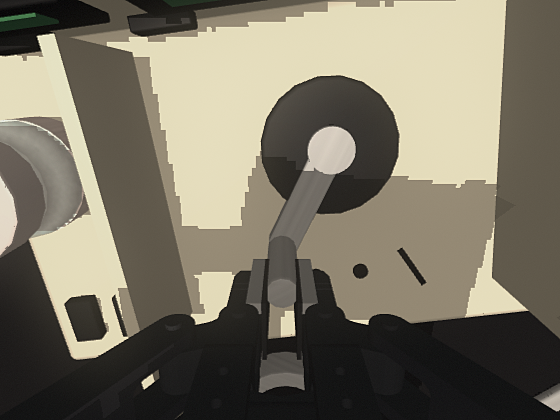

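View pics/scene5.png

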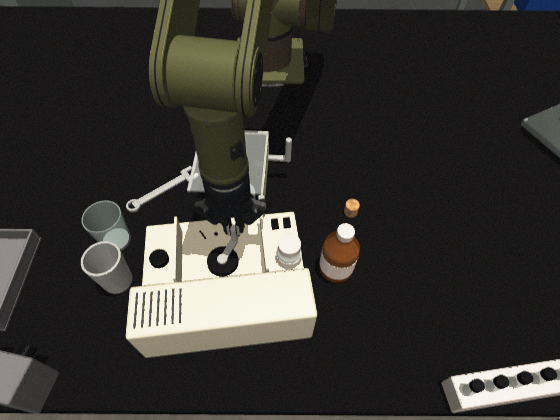

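The wrist view shows the post gripped at (282,292) with the dial at about 1.05. The scene view shows the door open, with its handle at (289,145), and the bench ware where it stood.

```bash
python3 - <<'E'
from ang import *
dial(dict(np.load("w5.npz")),(330,144.5),(282,292),(400,249),(424.5,283))
print(bot.hand_in())
E
```

```text
axis [701.36158832 -77.32594573] post [655.03053672 -56.09561862] r 50.96364520202294 home -2.5174488484710578 -2.5103269399173365 dial 1.057382520576466
the job is handed in; nothing more can be done
None
```

I handed the job in at about 9.6 s with the guard door swung to about 1.75 rad and the dial still held at the third click, measured at about 1.06 rad against 1.02 for the click; the bench ware looked untouched in the last picture.

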